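# Gauge a pasta-machine collar on the stepped cone and sort it by colour

## Task

Take the blue collar that lies on the white board and, keeping hold of it, slide it gently down the stepped cone gauge until it stops level on a step; the colour of the step it rests on is its size. Then take it off and leave it lying flat in the bin of that same colour. Leave the two collars in the aluminium tray, the clear tub and the white ramekin where they are.

Things in the scene. Friction and masses are not known exactly. Their poses are not given: they have to be found in the camera images.
- gauge: stepped cone gauge, fixed upright, 96 mm tall; origin at the centre of its underside, z up its axis. From the bottom: dark foot 84 mm across, 12 mm high, then green, yellow and red steps, each narrower, and a bare metal nose 23 to 19 mm across, rounded to 12 mm at its tip
- step_green (a point): centre of the gauge's green step: flat top, 45 mm up, of a green cylinder 58 mm across. A collar of 50 mm bore stops with its underside here (3 mm play in diameter)
- step_yellow (a point): centre of the gauge's yellow step: flat top, 62 mm up, of a yellow taper 47 mm across below, 43 mm above. A collar of 38 mm bore stops with its underside here (3 mm play)
- step_red (a point): centre of the gauge's red step: flat top, 79 mm up, of a red taper 35 mm across below, 31 mm above. A collar of 26 mm bore stops with its underside here (3 mm play)
- board_top (a point): centre of the top of the thin white board, 150 x 150 x 4 mm, fixed, on which the collar to gauge lies within 40 mm of this point; top face 4 mm above the table
- tray: aluminium tray, fixed, 110 (x) x 210 (y) mm, 14 mm high, floor and walls 4 mm, holding the two collars that stay; origin: centre of its underside
- ring_a_mid (a point): centre (half-way up) of one of three look-alike blue plastic collars, each a plain ring of outer diameter 64 mm and height 26 mm, lying flat (z axis along its bore). The three bores are 26, 38 and 50 mm; the letter does not tell which, and the collars swap places from run to run. One lies on the white board, the other two in the aluminium tray
- ring_b_mid (a point): centre (half-way up) of one of three look-alike blue plastic collars, each a plain ring of outer diameter 64 mm and height 26 mm, lying flat (z axis along its bore). The three bores are 26, 38 and 50 mm; the letter does not tell which, and the collars swap places from run to run. One lies on the white board, the other two in the aluminium tray
- ring_c_mid (a point): centre (half-way up) of one of three look-alike blue plastic collars, each a plain ring of outer diameter 64 mm and height 26 mm, lying flat (z axis along its bore). The three bores are 26, 38 and 50 mm; the letter does not tell which, and the collars swap places from run to run. One lies on the white board, the other two in the aluminium tray
- ring_a: the same collar as point ring_a_mid; origin: centre of its underside
- ring_b: the same collar as point ring_b_mid; origin: centre of its underside
- ring_c: the same collar as point ring_c_mid; origin: centre of its underside
- bin_red: red open bin, fixed: 140 x 140 mm outside, walls 4 mm thick and 18 mm high, floor 4 mm thick. Origin: centre of its underside; x, y along its sides. The three bins swap places
- bin_yellow: yellow open bin, fixed: 140 x 140 mm outside, walls 4 mm thick and 18 mm high, floor 4 mm thick. Origin: centre of its underside; x, y along its sides. The three bins swap places
- bin_green: green open bin, fixed: 140 x 140 mm outside, walls 4 mm thick and 18 mm high, floor 4 mm thick. Origin: centre of its underside; x, y along its sides. The three bins swap places
- tub_mid (a point): centre of a loose clear deli tub with dry stock in it, 90 mm across, 75 mm high, between the bins and the tray: leave it alone
- ramekin_mid (a point): centre of a loose white ramekin, 72 mm across, 40 mm high, to the robot's right of the gauge: leave it alone
Things that resemble listed ones, but are neither listed nor needed, are in the scene too. Of the things shaped like the tray, the aluminium one is meant.

How it is judged:
By the outcome, as a careful person would: the job done as asked, in the order asked, and still so for the second after the job is handed in, with the robot touching nothing.
It also fails if it takes over 45 s, if anything falls off the work surface, if the arm or the gripper's body presses on something with over 40 N, if the wrist force passes 120 N, or if a joint passes its speed limit or range.

## Robot

A 7-joint arm with a two-finger parallel gripper is mounted at the origin on the work surface. World frame = base frame: x ahead of the robot, y to its left, z up, the work surface at z = 0. Lengths are in m, angles in rad, forces in N, time in s.
With the tool pointing down it reaches from about 0.4 to 0.85 m from the base axis. Payload 10.4 kg.
Tool frame: the origin (TCP) lies midway between the tips of the shut fingers; the grasp point (between the pads) lies 19 mm behind it; z points along the fingers, y is the line along which they close (so a half turn about z gives the same grasp; the last joint's range is limited). The gripper opens to 87 mm and grips with 3 to 60 N. Pads are 19 mm wide; open, the fingers measure 117 mm over their backs; the gripper's body (75 mm by 190 mm) begins 51 mm behind the grasp point.
Start: joints at [1.193, 0.332, -0.065, 1.46, 0.022, 1.35, -0.088], TCP at [0.217, -0.586, 0.223] pointing down, gripper open.
Joint ranges: [-2.6, 2.6], [-0.5, 2.12], [-1.47, 1.34], [0.16, 2.42], [-1.27, 4.41], [0.06, 2.06], [-2.6, 2.6]. Speed limits (rad/s): [2.22, 2.22, 2.79, 2.79, 3.14, 3.14, 3.14].

## Interface

Orientations are given as a unit quaternion [x, y, z, w].
In Python, from bench import sensors, eyes, order gives the robot as it stands.
- The arm moves only by the tool arm_command, never from a script. Its argument "steps" is a list of rows, each an object with "rot": the turn, a rotation vector about the world's x, y, z in degrees, a list of three; "slide": the shift along the world's x, y, z in m, a list of three; "grip": the opening, from 0 (shut) to 1 (fully open). A call has exactly 8 rows; each row shifts and turns the commanded pose from where the row before left it; what a row does not reach is not made up. A row lasts 1/8 s, in which the tool goes at most 62.5 mm and 10.7 degrees, less where a joint would pass 70% of its speed; a pose out of reach is approached as far as the arm can. A call with a gripper value outside its range is refused whole. The fingers move at their own pace and stop on an object; "newtons" is the grip in N (left out, the last holds). Time passes only in rows, so rows that do not move let the fingers close, or fill a call up. It gives the time, the measured TCP pose, the force, the opening and the grip force at its end, in the units of the state.
- sensors.read_state(): the state, without advancing time (a new reading comes with each control period).
- eyes.camera(name): name is "scene" or "top" or "wrist"; returns a dict with "pixels" (420x560x3 uint8, red, green, blue), "intrinsics" (3x3 intrinsics, pixels), "pose" (4x4, takes a point from camera to world coordinates). Camera axes: x right, y down, z forward; pixel columns grow to the right and rows downward; lengths in m; the calibration is good to about 2 mm. A picture is of the moment at which its call begins. There is no depth.
- order.close_job(): hands the job in; it is judged then, once.
Trained networks look in a picture, given as the dict that the camera call returned (one of the last four; its "shot" number tells which), for a name from the list of things; names that differ only in an ending like _2 or _b are one class to them, and where a whole thing is asked for, a point or a joint stands for the part that bears it (a point fixed in the world has none). Each returns a list of dicts, best first, with "conf" (0 to 1); they miss things now and then, are a little off and sometimes report something else, mostly with a low value. They report only what shows in the picture. A call takes as long as a camera call. They do not tell look-alikes from the thing itself.
- eyes.look_for(name, picture): "bbox" ([left, top, right, bottom] in pixels, round what is visible of it).
The state is a dict: "time": time; "joint_positions": joint angles; "joint_vel": joint speeds; "joint_torque": joint torques, N m; "ee_pos": TCP position; "eef_rot": TCP orientation; "ft_force": force on the tool from outside, world axes, zero at the start; "torque": the same for the moment, N m; "width": finger opening in m; "grip_force": force on a finger pad.
Only numpy, scipy, OpenCV 4.12 (cv2) and the standard library are available. Lean on these libraries where they do the work, as an engineer would, in place of code of your own. Each camera call takes 0.05 s, during which the arm holds its last target. There are 200 camera calls.

## Working session

There is one attempt and no reset: what is moved stays moved. The work goes in short steps, Python scripts to look and compute and a tool call to move; the robot and the scene stay as the last step left them, time stands still between calls to the robot, and variables do not carry over. Pictures are saved under pics/ and viewed, at most 10 in all, crops included, and the job is handed in when it is done.

Besides the shell and the picture viewer there is one more tool, called in YAML: its name, and indented under it one key for each argument. arm_command: Moves the arm, as the interface text tells. Its arguments: {"type":"object","properties":{"steps":{"type":"array","items":{"type":"object","properties":{"rot":{"type":"array","items":{"type":"number"}},"slide":{"type":"array","items":{"type":"number"}},"grip":{"type":"number"}}}},"newtons":{"type":"number"}},"required":["steps"]}

```bash
mkdir -p pics
cat > h.py <<'E'
import numpy as np, cv2
from bench import sensors, eyes, order
def save(p,n): cv2.imwrite('pics/'+n+'.png', p['pixels'][:,:,::-1])
def w(p,u,v,z):
    K=np.array(p['intrinsics']);T=np.array(p['pose'])
    d=T[:3,:3]@np.linalg.inv(K)@[u,v,1]; o=T[:3,3]
    return (o+d*(z-o[2])/d[2]).round(4)
def px(p,X):
    K=np.array(p['intrinsics']);T=np.array(p['pose'])
    c=K@(T[:3,:3].T@(np.array(X)-T[:3,3])); return (c[:2]/c[2]).round(1)
E
python3 - <<'E'
from h import *
t=eyes.camera('top');s=eyes.camera('scene');save(t,'top1');save(s,'sc1')
for n,z in [('gauge',.05),('ring_a',.026),('tray',.014),('bin_red',.018),('bin_yellow',.018),('bin_green',.018),('tub_mid',.04),('ramekin_mid',.04),('board_top',.004)]:
  for r in eyes.look_for(n,t)[:4]:
    b=r['bbox']; print(n,round(r['conf'],2),np.round(b),w(t,(b[0]+b[2])/2,(b[1]+b[3])/2,z))
st=sensors.read_state();print(st['ee_pos'],st['eef_rot'],st['time'],st['width']);print(np.array(t['pose']).round(3))
E
```

```text
gauge 0.89 [319. 197. 347. 229.] [ 0.4454 -0.1307  0.05  ]
gauge 0.46 [197. 202. 222. 225.] [0.4455 0.1949 0.05  ]
ring_a 0.78 [164. 135. 189. 154.] [0.6398 0.2929 0.026 ]
ring_a 0.73 [200. 201. 220. 225.] [0.4491 0.1972 0.026 ]
ring_a 0.69 [130. 133. 155. 158.] [0.6371 0.3863 0.026 ]
tray 0.79 [140. 274. 228. 337.] [0.2036 0.2645 0.014 ]
tray 0.76 [124. 127. 199. 169.] [0.6337 0.3367 0.014 ]
tray 0.61 [186. 183. 240. 237.] [0.46   0.1917 0.014 ]
bin_red 0.63 [381. 132. 429. 187.] [ 0.5948 -0.332   0.018 ]
bin_yellow 0.84 [262. 136. 319. 187.] [ 0.5908 -0.0202  0.018 ]
bin_yellow 0.24 [322. 195. 348. 227.] [ 0.454  -0.1385  0.018 ]
bin_green 0.75 [324. 134. 373. 191.] [ 0.587  -0.1785  0.018 ]
bin_green 0.7 [166. 135. 191. 157.] [0.6372 0.2903 0.018 ]
tub_mid 0.89 [220. 107. 252. 143.] [0.6892 0.1285 0.04  ]
ramekin_mid 0.88 [408. 202. 440. 229.] [ 0.4382 -0.3703  0.04  ]
[ 0.21713978 -0.5860728   0.22254926] [ 9.84302239e-01  1.76491079e-01 -5.25531870e-06  2.34540265e-05] 0.55 0.08665667963352569
[[-0.003 -0.992  0.129  0.309]
 [-1.     0.006  0.021 -0.01 ]
 [-0.021 -0.129 -0.991  1.262]
 [ 0.     0.     0.     1.   ]]
```

View pics/top1.png

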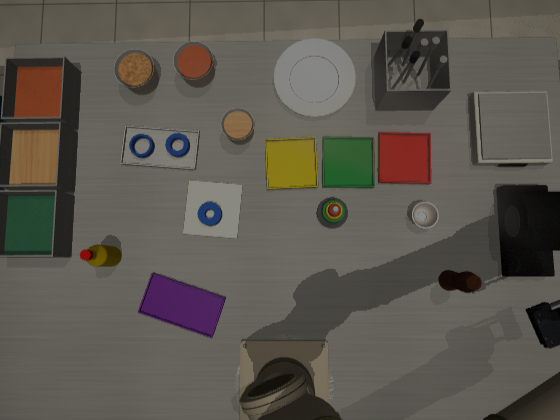

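View pics/sc1.png

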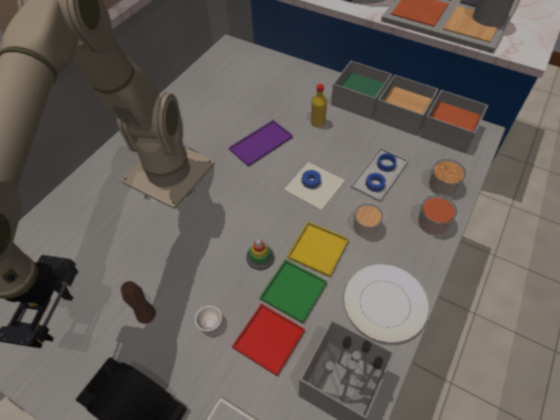

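The top view shows a collar on the white board at (209,213). Look-alikes are the two collars in the aluminium tray at (142,146) and (178,145). The purple plate at (182,305) only resembles a tray. The gauge is at (332,212). The bins, yellow, green and red, are at (291,163), (348,162) and (405,158), the tub at (238,125) and the ramekin at (424,215). The scene view agrees: the board collar is at (311,179). I choose the one at (209,213) and check it in a close crop.

Run:
```python
from h import *
t=eyes.camera('top')
im=t['pixels'];h=cv2.cvtColor(im,cv2.COLOR_RGB2HSV)
def blob(m,lo,hi):
    n,l,s,c=cv2.connectedComponentsWithStats(m.astype('uint8'))
    return [(s[i],c[i].round(1)) for i in range(1,n) if lo<s[i][4]<hi]
H,S,V=h[...,0].astype(int),h[...,1],h[...,2]
for s,c in blob((H>100)&(H<125)&(S>120)&(V>30),80,2000):
    print('blue',s,c,w(t,s[0]+s[2]/2-.5,s[1]+s[3]/2-.5,.025))
for nm,m in [('y',(H>22)&(H<34)&(S>150)),('g',(H>45)&(H<75)&(S>120)),('r',((H<6)|(H>174))&(S>150))]:
    for s,c in blob(m,1500,6000): print(nm,s,c,w(t,*c,.006))
# gauge: dark foot
m=(V<75); m[:185]=0;m[245:]=0;m[:,:300]=0;m[:,365:]=0
for s,c in blob(m,60,3000): print('foot',s,c)
def up(a,k,n): cv2.imwrite('pics/'+n+'.png',cv2.resize(a[:,:,::-1],None,fx=k,fy=k,interpolation=cv2.INTER_CUBIC))
A=np.hstack([im[180:245,180:245],im[180:245,300:365]]);up(A,6,'crop1')
```

```text
blue [166 133  23  24 300] [176.9 144.5] [0.6401 0.2916 0.025 ]
blue [129 134  25  23 236] [140.9 145.2] [0.6396 0.3913 0.025 ]
blue [198 202  24  23 350] [209.2 213.3] [0.4499 0.1989 0.025 ]
y [ 265  138   53   51 2499] [290.7 163.2] [ 0.5893 -0.021   0.006 ]
g [ 323  149   52   38 1547] [346.5 170.6] [ 0.5673 -0.1743  0.006 ]
g [   5  196   49   58 2597] [ 29.2 224.6] [0.4227 0.6992 0.006 ]
r [ 379  132   52   51 2472] [404.  157.4] [ 0.6031 -0.333   0.006 ]
foot [322 185  43   3  67] [339.  186.6]
foot [316 197  32  31 405] [330.2 213.6]
```

View pics/crop1.png

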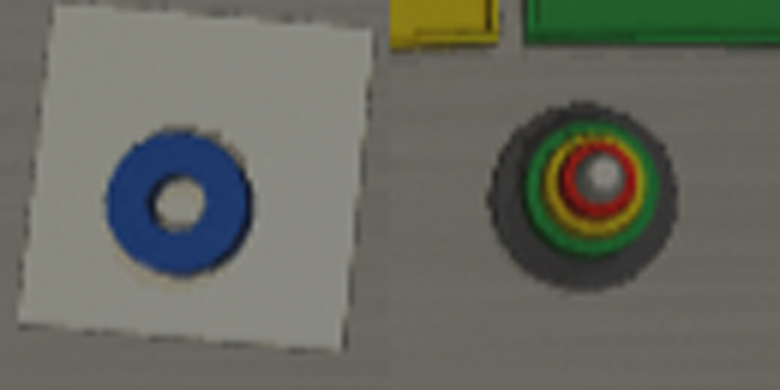

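The crop shows the board collar centred near (210,213.5) in the full picture. It has the narrow bore, about 9/24 of its outer diameter, so it is probably the 26 mm one. The gauge foot is centred near (332.3,212.8). I'm moving over the board.

arm_command:
  steps:
    - {"rot": [0, 0, 8.7], "slide": [0.03, 0.042, 0], "grip": 1}
    - {"rot": [0, 0, 8.7], "slide": [0.03, 0.042, 0], "grip": 1}
    - {"rot": [0, 0, 8.7], "slide": [0.03, 0.042, 0], "grip": 1}
    - {"rot": [0, 0, 8.7], "slide": [0.03, 0.042, 0], "grip": 1}
    - {"rot": [0, 0, 8.7], "slide": [0.03, 0.042, 0], "grip": 1}
    - {"rot": [0, 0, 8.7], "slide": [0.03, 0.042, 0], "grip": 1}
    - {"rot": [0, 0, 8.7], "slide": [0.03, 0.042, 0], "grip": 1}
    - {"rot": [0, 0, 8.7], "slide": [0.03, 0.042, 0], "grip": 1}

```text
time: 1.6
ee_pos: [0.4579, -0.2487, 0.2229]
eef_rot: [0.706, 0.708, 0.0, 0.0]
ft_force: [0.8, -0.8, -0.3]
width: 0.0868
grip_force: 0.0
```

arm_command:
  steps:
    - {"slide": [-0.001, 0.055, 0], "grip": 1}
    - {"slide": [-0.001, 0.055, 0], "grip": 1}
    - {"slide": [-0.001, 0.055, 0], "grip": 1}
    - {"slide": [-0.001, 0.055, 0], "grip": 1}
    - {"slide": [-0.001, 0.055, 0], "grip": 1}
    - {"slide": [-0.001, 0.055, -0.01], "grip": 1}
    - {"slide": [-0.001, 0.055, -0.02], "grip": 1}
    - {"slide": [-0.001, 0.055, -0.02], "grip": 1}

```text
schema error: expected keys rot, slide, grip
```

Run:
```python
from h import *
p=eyes.camera('wrist');save(p,'w1');st=sensors.read_state();print(st['ee_pos'],np.array(p['pose']).round(3),p['intrinsics'])
for r in eyes.look_for('ring_a',p): print(r)
h=cv2.cvtColor(p['pixels'],cv2.COLOR_RGB2HSV)
m=((h[...,0]>100)&(h[...,0]<125)&(h[...,1]>120)&(h[...,2]>30)).astype('uint8')
for c in cv2.findContours(m,cv2.RETR_CCOMP,cv2.CHAIN_APPROX_NONE)[0]:
    if len(c)>40: e=cv2.fitEllipse(c);print(e,w(p,*e[0],.03))
```

```text
[ 0.4619865  -0.24158409  0.22309203] [[ 1.     0.003  0.002  0.458]
 [ 0.003 -0.957 -0.29  -0.168]
 [ 0.001  0.29  -0.957  0.385]
 [ 0.     0.     0.     1.   ]] [[359.00566917   0.         278.47570426]
 [  0.         359.00566917 210.12162314]
 [  0.           0.           1.        ]]
```

View pics/w1.png

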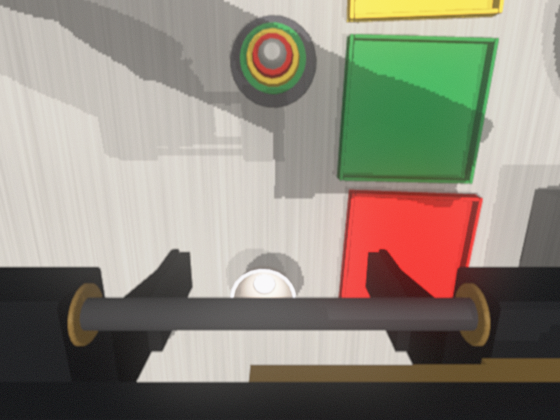

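The first move was refused because its rows left out "rot". The picture shows the gauge at (273,60), the green and red bins to its right, and the ramekin below at (263,285).

arm_command:
  steps:
    - {"rot": [0, 0, 0], "slide": [-0.0015, 0.055, 0], "grip": 1}
    - {"rot": [0, 0, 0], "slide": [-0.0015, 0.055, 0], "grip": 1}
    - {"rot": [0, 0, 0], "slide": [-0.0015, 0.055, 0], "grip": 1}
    - {"rot": [0, 0, 0], "slide": [-0.0015, 0.055, 0], "grip": 1}
    - {"rot": [0, 0, 0], "slide": [-0.0015, 0.055, 0], "grip": 1}
    - {"rot": [0, 0, 0], "slide": [-0.0015, 0.055, -0.02], "grip": 1}
    - {"rot": [0, 0, 0], "slide": [-0.0015, 0.055, -0.02], "grip": 1}
    - {"rot": [0, 0, 0], "slide": [-0.0015, 0.055, -0.02], "grip": 1}

```text
time: 2.7
ee_pos: [0.4453, 0.1909, 0.1624]
eef_rot: [0.708, 0.706, 0.0, 0.001]
ft_force: [1.6, -0.1, 0.0]
width: 0.087
grip_force: 0.0
```

Run:
```python
from h import *
p=eyes.camera('wrist');save(p,'w2');st=sensors.read_state();print(st['ee_pos'],st['eef_rot'])
print(px(p,st['ee_pos']),px(p,[.449,.198,.03]))
h=cv2.cvtColor(p['pixels'],cv2.COLOR_RGB2HSV)
m=((h[...,0]>100)&(h[...,0]<125)&(h[...,1]>120)&(h[...,2]>30)).astype('uint8')
for c in cv2.findContours(m,cv2.RETR_CCOMP,cv2.CHAIN_APPROX_NONE)[0]:
    if len(c)>40: e=cv2.fitEllipse(c);print(e,w(p,*e[0],.03))
# gauge from the earlier wrist picture is re-measured later; foot in top view:
t=eyes.camera('top'); print('gauge foot top',w(t,332.3,212.8,.012))
```

```text
[0.44257443 0.19814922 0.16043242] [ 0.70581508  0.70839424  0.00076322 -0.00144498]
[272.3 255.3] [282.2 192.2]
((288.3514099121094, 199.99143981933594), (42.82229232788086, 63.25926208496094), 70.24058532714844) [0.4543 0.1911 0.03  ]
((527.8058471679688, 72.75914001464844), (69.12630462646484, 89.41973876953125), 20.588062286376953) [0.6381 0.2919 0.03  ]
((523.431640625, 71.62574768066406), (31.215591430664062, 55.848297119140625), 23.29631805419922) [0.6346 0.2927 0.03  ]
gauge foot top [ 0.45   -0.1326  0.012 ]
```

View pics/w2.png

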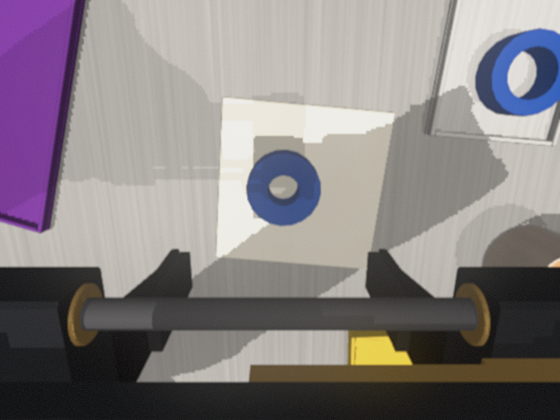

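The collar lies at (284,187), alone on the board and between the fingers, with a tray collar at the upper right. I'll refine its centre.

```bash
cat >> h.py <<'E'
def ring(p,box,smin=70):
    x0,y0,x1,y1=box
    h=cv2.cvtColor(p['pixels'],cv2.COLOR_RGB2HSV)[y0:y1,x0:x1]
    m=((h[...,0]>100)&(h[...,0]<128)&(h[...,1]>smin)).astype('uint8')
    cs,hi=cv2.findContours(m,cv2.RETR_CCOMP,cv2.CHAIN_APPROX_NONE)
    return [(cv2.contourArea(c),c[:,0,:]+[x0,y0]) for c in cs if cv2.contourArea(c)>150]
def outline(p,c,R,H):
    "pixel hull of an upright cylinder: centre c of underside"
    a=np.linspace(0,2*np.pi,72)
    P=np.array([px(p,[c[0]+R*np.cos(t),c[1]+R*np.sin(t),c[2]+z]) for z in (0,H) for t in a],np.float32)
    return cv2.convexHull(P)[:,0]
def fit(p,pts,R,H,z,c0):
    "xy of a cylinder whose outline passes through pts"
    from scipy.optimize import least_squares
    f=lambda q:[cv2.pointPolygonTest(outline(p,[q[0],q[1],z],R,H).reshape(-1,1,2),tuple(map(float,t)),True) for t in pts]
    r=least_squares(f,c0,diff_step=1e-3,x_scale=.01,loss='soft_l1'); return r.x.round(4),round(float(np.abs(r.fun).mean()),2)
E
python3 - <<'E'
from h import *
p=eyes.camera('wrist');st=sensors.read_state();print(st['ee_pos'],st['time'])
for a,c in ring(p,(225,130,345,245)):
    print(a,c.min(0),c.max(0), w(p,*cv2.fitEllipse(c)[0],.03))
    if a>2000: print(fit(p,cv2.convexHull(c)[:,0],.032,.026,.004,[.45,.2]))
E
```

```text
[0.44391252 0.19236225 0.16181702] 2.85
4092.0 [251 157] [323 230] [0.4499 0.2016 0.03  ]
(array([0.4494, 0.1989]), 1.78)
605.0 [271 180] [302 205] [0.4495 0.2028 0.03  ]
```

arm_command:
  steps:
    - {"rot": [0, 0, 0], "slide": [0.0024, 0.005, -0.03], "grip": 1}
    - {"rot": [0, 0, 0], "slide": [0.002, 0.004, -0.03], "grip": 1}
    - {"rot": [0, 0, 0], "slide": [0, 0, -0.03], "grip": 1}
    - {"rot": [0, 0, 0], "slide": [0, 0, -0.025], "grip": 1}
    - {"rot": [0, 0, 0], "slide": [0, 0, -0.018], "grip": 1}
    - {"rot": [0, 0, 0], "slide": [0, 0, -0.012], "grip": 1}
    - {"rot": [0, 0, 0], "slide": [0, 0, -0.006], "grip": 1}
    - {"rot": [0, 0, 0], "slide": [0, 0, -0.003], "grip": 1}
  newtons: 25

```text
time: 3.85
ee_pos: [0.4499, 0.199, 0.0087]
eef_rot: [0.708, 0.707, 0.0, 0.0]
ft_force: [0.4, -0.5, 1.0]
width: 0.0869
grip_force: 0.0
```

arm_command:
  steps:
    - {"rot": [0, 0, 0], "slide": [0, 0, 0], "grip": 0.8}
    - {"rot": [0, 0, 0], "slide": [0, 0, 0], "grip": 0.7}
    - {"rot": [0, 0, 0], "slide": [0, 0, 0], "grip": 0.5}
    - {"rot": [0, 0, 0], "slide": [0, 0, 0], "grip": 0.5}
    - {"rot": [0, 0, 0], "slide": [0, 0, 0], "grip": 0.5}
    - {"rot": [0, 0, 0], "slide": [0, 0, 0], "grip": 0.5}
    - {"rot": [0, 0, 0], "slide": [0, 0, 0], "grip": 0.5}
    - {"rot": [0, 0, 0], "slide": [0, 0, 0.003], "grip": 0.5}

```text
time: 4.85
ee_pos: [0.4493, 0.1988, 0.0114]
eef_rot: [0.708, 0.707, -0.0, -0.0]
ft_force: [-1.5, -0.3, -0.7]
width: 0.0645
grip_force: 25.0
```

arm_command:
  steps:
    - {"rot": [0, 0, 0], "slide": [0, 0, 0.03], "grip": 0.5}
    - {"rot": [0, 0, 0], "slide": [0, 0, 0.05], "grip": 0.5}
    - {"rot": [0, 0, 0], "slide": [0, -0.02, 0.05], "grip": 0.5}
    - {"rot": [0, 0, 0], "slide": [0, -0.04, 0.04], "grip": 0.5}
    - {"rot": [0, 0, 0], "slide": [0, -0.05, 0.01], "grip": 0.5}
    - {"rot": [0, 0, 0], "slide": [0, -0.055, 0], "grip": 0.5}
    - {"rot": [0, 0, 0], "slide": [0, -0.055, 0], "grip": 0.5}
    - {"rot": [0, 0, 0], "slide": [0, -0.055, 0], "grip": 0.5}

```text
time: 5.85
ee_pos: [0.4491, -0.0778, 0.1917]
eef_rot: [0.708, 0.707, -0.0, 0.0]
ft_force: [1.7, 0.1, -1.1]
width: 0.0642
grip_force: 25.0
```

arm_command:
  steps:
    - {"rot": [0, 0, 0], "slide": [0, -0.045, 0], "grip": 0.5}
    - {"rot": [0, 0, 0], "slide": [0, -0.035, 0], "grip": 0.5}
    - {"rot": [0, 0, 0], "slide": [0, -0.025, 0], "grip": 0.5}
    - {"rot": [0, 0, 0], "slide": [0, -0.015, 0], "grip": 0.5}
    - {"rot": [0, 0, 0], "slide": [0, 0, 0], "grip": 0.5}
    - {"rot": [0, 0, 0], "slide": [0, 0, 0], "grip": 0.5}
    - {"rot": [0, 0, 0], "slide": [0, 0, 0], "grip": 0.5}
    - {"rot": [0, 0, 0], "slide": [0, 0, 0], "grip": 0.5}

```text
time: 6.85
ee_pos: [0.4497, -0.1955, 0.1917]
eef_rot: [0.707, 0.707, 0.0, 0.0]
ft_force: [0.5, -0.1, -0.7]
width: 0.0642
grip_force: 25.0
```

Run:
```python
from h import *
p=eyes.camera('wrist');save(p,'w3');st=sensors.read_state();print(st['ee_pos'],st['eef_rot'],st['width'],st['ft_force'])
e=np.array(st['ee_pos']);print('pred ring top center',px(p,e+[0,0,.021]),'gauge',px(p,[.45,-.1326,.079]))
for r in eyes.look_for('gauge',p): print(r)
b=[int(v) for v in eyes.look_for('gauge',p)[0]['bbox']]
y0,y1,x0,x1=max(b[1]-15,0),b[3]+15,b[0]-15,b[2]+15
h=cv2.cvtColor(p['pixels'],cv2.COLOR_RGB2HSV)[y0:y1,x0:x1].astype(int);H,S=h[...,0],h[...,1]
for n,m,z in [('red',((H<8)|(H>172))&(S>120),.079),('yel',(H>15)&(H<36)&(S>120),.062),('grn',(H>40)&(H<85)&(S>90),.045)]:
    cs=cv2.findContours(m.astype('uint8'),cv2.RETR_EXTERNAL,cv2.CHAIN_APPROX_NONE)[0]; c=max(cs,key=cv2.contourArea)[:,0]+[x0,y0]
    R,D=dict(red=(.0165,.017),yel=(.0225,.017),grn=(.029,.033))[n]
    print(n,cv2.fitEllipse(c),w(p,*cv2.fitEllipse(c)[0],z),fit(p,cv2.convexHull(c)[:,0],R,D,z-D,[.45,-.133]))
for a,c in ring(p,(150,150,420,420)): print('ring',a,c.min(0),c.max(0))
```

```text
[ 0.4496565  -0.19568411  0.19166537] [7.07303038e-01 7.06910459e-01 2.60009984e-05 1.22520059e-04] 0.06423901763086065 [ 0.14412771 -0.64494951 -1.4236046 ]
pred ring top center [277.8 291.9] gauge [278.4 125.9]
{'bbox': [238.0, 77.1, 328.6, 164.4], 'conf': 0.95}
red ((281.8309631347656, 123.91189575195312), (40.69074249267578, 41.924869537353516), 179.55252075195312) [ 0.4526 -0.1311  0.079 ] (array([ 0.4522, -0.1313]), 1.35)
yel ((281.75286865234375, 122.60212707519531), (54.06174087524414, 55.8060302734375), 179.62844848632812) [ 0.4527 -0.1311  0.062 ] (array([ 0.453 , -0.1317]), 0.87)
grn ((281.7156982421875, 121.69123840332031), (67.20157623291016, 68.87190246582031), 178.87672424316406) [ 0.4528 -0.1313  0.045 ] (array([ 0.4529, -0.1322]), 0.71)
ring 1329.0 [229 330] [328 349]
ring 10069.0 [206 208] [350 297]
ring 1073.0 [253 262] [303 291]
```

View pics/w3.png

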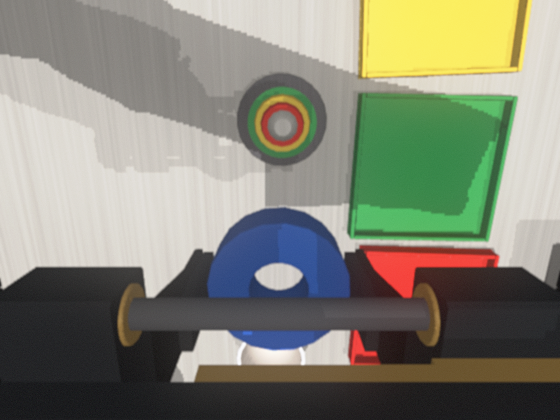

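The picture shows the collar level in the fingers at (279,278) with its bore at (279,275). The gauge is ahead at (282,122).

Run:
```python
from h import *
p=eyes.camera('wrist');e=np.array(sensors.read_state()['ee_pos'])
R=ring(p,(150,150,420,420));pts=np.vstack([c for a,c in R if a>1200])
hull=cv2.convexHull(pts)[:,0]
sel=np.array([q for q in hull if (q[1]<245) or (q[1]>340 and 240<q[0]<318)])
for z in (.185,.187,.189):
    f,r=fit(p,sel,.032,.026,z,e[:2]); print(z,f,r,'offset',(f-e[:2]).round(4))
# top bore circle from its upper rim
bore=min(R,key=lambda r:r[0])[1]; top=np.array([q for q in bore if q[1]<280])
print([w(p,*q,.213) for q in (bore[bore[:,1].argmin()],bore[bore[:,0].argmin()],bore[bore[:,0].argmax()])])
```

```text
0.185 [ 0.4498 -0.1972] 1.22 offset [ 0.0002 -0.0012]
0.187 [ 0.4498 -0.1967] 1.82 offset [ 0.0002 -0.0007]
0.189 [ 0.4498 -0.1962] 2.46 offset [ 0.0002 -0.0002]
[array([ 0.4467, -0.1814,  0.213 ]), array([ 0.4388, -0.1881,  0.213 ]), array([ 0.4605, -0.1867,  0.213 ])]
```

arm_command:
  steps:
    - {"rot": [0, 0, 0], "slide": [0.001, 0.02, -0.005], "grip": 0.5}
    - {"rot": [0, 0, 0], "slide": [0.002, 0.025, -0.01], "grip": 0.5}
    - {"rot": [0, 0, 0], "slide": [0, 0.013, -0.02], "grip": 0.5}
    - {"rot": [0, 0, 0], "slide": [0, 0.0055, -0.02], "grip": 0.5}
    - {"rot": [0, 0, 0], "slide": [0, 0, -0.015], "grip": 0.5}
    - {"rot": [0, 0, 0], "slide": [0, 0, -0.008], "grip": 0.5}
    - {"rot": [0, 0, 0], "slide": [0, 0, -0.005], "grip": 0.5}
    - {"rot": [0, 0, 0], "slide": [0, 0, 0], "grip": 0.5}

```text
time: 8.05
ee_pos: [0.4526, -0.1327, 0.1086]
eef_rot: [0.708, 0.707, 0.0, -0.0]
ft_force: [0.3, 0.7, -1.4]
width: 0.0639
grip_force: 25.0
```

arm_command:
  steps:
    - {"rot": [0, 0, 0], "slide": [0, 0, -0.001], "grip": 0.5}
    - {"rot": [0, 0, 0], "slide": [0, 0, -0.002], "grip": 0.5}
    - {"rot": [0, 0, 0], "slide": [0, 0, -0.002], "grip": 0.5}
    - {"rot": [0, 0, 0], "slide": [0, 0, -0.002], "grip": 0.5}
    - {"rot": [0, 0, 0], "slide": [0, 0, -0.002], "grip": 0.5}
    - {"rot": [0, 0, 0], "slide": [0, 0, -0.001], "grip": 0.5}
    - {"rot": [0, 0, 0], "slide": [0, 0, 0], "grip": 0.5}
    - {"rot": [0, 0, 0], "slide": [0, 0, 0], "grip": 0.5}

```text
time: 9.05
ee_pos: [0.4526, -0.1326, 0.0986]
eef_rot: [0.708, 0.707, 0.0, 0.0]
ft_force: [0.2, -1.0, 0.4]
width: 0.0643
grip_force: 25.0
```

arm_command:
  steps:
    - {"rot": [0, 0, 0], "slide": [0, 0.0007, -0.001], "grip": 0.5}
    - {"rot": [0, 0, 0], "slide": [0, 0, -0.002], "grip": 0.5}
    - {"rot": [0, 0, 0], "slide": [0, 0, -0.002], "grip": 0.5}
    - {"rot": [0, 0, 0], "slide": [0, 0, -0.002], "grip": 0.5}
    - {"rot": [0, 0, 0], "slide": [0, 0, -0.002], "grip": 0.5}
    - {"rot": [0, 0, 0], "slide": [0, 0, -0.001], "grip": 0.5}
    - {"rot": [0, 0, 0], "slide": [0, 0, 0], "grip": 0.5}
    - {"rot": [0, 0, 0], "slide": [0, 0, 0], "grip": 0.5}

```text
time: 10.05
ee_pos: [0.4526, -0.1319, 0.0887]
eef_rot: [0.708, 0.707, 0.0, 0.0]
ft_force: [-0.2, 0.7, -1.7]
width: 0.0645
grip_force: 25.0
```

arm_command:
  steps:
    - {"rot": [0, 0, 0], "slide": [0, 0, -0.001], "grip": 0.5}
    - {"rot": [0, 0, 0], "slide": [0, 0, -0.001], "grip": 0.5}
    - {"rot": [0, 0, 0], "slide": [0, 0, -0.001], "grip": 0.5}
    - {"rot": [0, 0, 0], "slide": [0, 0, -0.001], "grip": 0.5}
    - {"rot": [0, 0, 0], "slide": [0, 0, -0.001], "grip": 0.5}
    - {"rot": [0, 0, 0], "slide": [0, 0, -0.0005], "grip": 0.5}
    - {"rot": [0, 0, 0], "slide": [0, 0, 0], "grip": 0.5}
    - {"rot": [0, 0, 0], "slide": [0, 0, 0], "grip": 0.5}

```text
time: 11.05
ee_pos: [0.4526, -0.1319, 0.0837]
eef_rot: [0.708, 0.707, -0.0, 0.0]
ft_force: [-4.4, 1.6, 9.7]
width: 0.0638
grip_force: 25.0
```

arm_command:
  steps:
    - {"rot": [0, 0, 0], "slide": [-0.0007, 0.0002, 0], "grip": 0.5}
    - {"rot": [0, 0, 0], "slide": [0, 0, -0.0004], "grip": 0.5}
    - {"rot": [0, 0, 0], "slide": [0, 0, -0.0003], "grip": 0.5}
    - {"rot": [0, 0, 0], "slide": [0, 0, 0], "grip": 0.5}
    - {"rot": [0, 0, 0], "slide": [0, 0, 0], "grip": 0.5}
    - {"rot": [0, 0, 0], "slide": [0, 0, 0], "grip": 0.5}
    - {"rot": [0, 0, 0], "slide": [0, 0, 0], "grip": 0.5}
    - {"rot": [0, 0, 0], "slide": [0, 0, 0], "grip": 0.5}

```text
time: 12.05
ee_pos: [0.4526, -0.1319, 0.0837]
eef_rot: [0.708, 0.707, 0.0, 0.001]
ft_force: [-4.2, 1.3, 14.7]
width: 0.0642
grip_force: 25.0
```

Run:
```python
from h import *
s=eyes.camera('scene');st=sensors.read_state();print(st['ee_pos'],st['ft_force'],st['eef_rot'])
u,v=px(s,[.452,-.132,.08]).astype(int);a=s['pixels'][max(v-60,0):v+60,max(u-75,0):u+75]
cv2.imwrite('pics/sc2.png',cv2.resize(a[:,:,::-1],None,fx=5,fy=5,interpolation=cv2.INTER_CUBIC))
t=eyes.camera('top')
h=cv2.cvtColor(t['pixels'],cv2.COLOR_RGB2HSV).astype(int);H,S=h[...,0],h[...,1]
m=((H<6)|(H>174))&(S>150);m[:,:370]=0
c=max(cv2.findContours(m.astype('uint8'),cv2.RETR_EXTERNAL,cv2.CHAIN_APPROX_NONE)[0],key=cv2.contourArea)
r=cv2.minAreaRect(c);print(r,w(t,*r[0],.018))
```

```text
[ 0.45260461 -0.1318944   0.08369981] [-3.78406801  1.30974759 14.18745347] [7.07560037e-01 7.06652737e-01 1.43431885e-04 8.26051513e-04]
((404.5, 157.0), (50.0, 51.0), 90.0) [ 0.6014 -0.3313  0.018 ]
```

View pics/sc2.png

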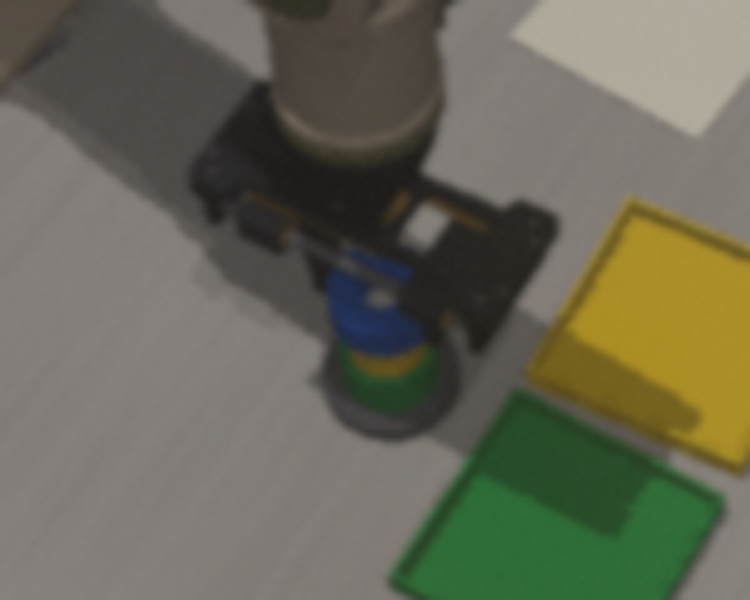

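The crop shows the collar seated level above the yellow and green steps, covering the red one. The TCP stays at 0.0837 m under extra push, so the underside is at about 79 mm: size red. The red bin's centre is near (0.602,-0.332).

arm_command:
  steps:
    - {"rot": [0, 0, 0], "slide": [0.0007, 0, 0.005], "grip": 0.5}
    - {"rot": [0, 0, 0], "slide": [0, 0, 0.01], "grip": 0.5}
    - {"rot": [0, 0, 0], "slide": [0, 0, 0.02], "grip": 0.5}
    - {"rot": [0, 0, 0], "slide": [0, 0, 0.025], "grip": 0.5}
    - {"rot": [0, 0, 0], "slide": [0.01, -0.014, 0.01], "grip": 0.5}
    - {"rot": [0, 0, 0], "slide": [0.022, -0.03, 0], "grip": 0.5}
    - {"rot": [0, 0, 0], "slide": [0.03, -0.04, 0], "grip": 0.5}
    - {"rot": [0, 0, 0], "slide": [0.03, -0.04, 0], "grip": 0.5}

```text
time: 13.15
ee_pos: [0.5454, -0.2571, 0.1529]
eef_rot: [0.708, 0.707, 0.0, 0.0]
ft_force: [-0.3, 1.3, -0.3]
width: 0.0638
grip_force: 25.0
```

arm_command:
  steps:
    - {"rot": [0, 0, 0], "slide": [0.028, -0.038, 0], "grip": 0.5}
    - {"rot": [0, 0, 0], "slide": [0.02, -0.026, 0], "grip": 0.5}
    - {"rot": [0, 0, 0], "slide": [0.009, -0.012, 0], "grip": 0.5}
    - {"rot": [0, 0, 0], "slide": [0, 0, -0.02], "grip": 0.5}
    - {"rot": [0, 0, 0], "slide": [0, 0, -0.025], "grip": 0.5}
    - {"rot": [0, 0, 0], "slide": [0, 0, -0.02], "grip": 0.5}
    - {"rot": [0, 0, 0], "slide": [0, 0, -0.015], "grip": 0.5}
    - {"rot": [0, 0, 0], "slide": [0, 0, 0], "grip": 0.5}

```text
time: 14.15
ee_pos: [0.6008, -0.3312, 0.071]
eef_rot: [0.707, 0.707, -0.0, -0.001]
ft_force: [0.5, -0.3, -0.1]
width: 0.0639
grip_force: 25.0
```

Run:
```python
from h import *
p=eyes.camera('wrist');save(p,'w4');st=sensors.read_state();print(st['ee_pos'],st['eef_rot'],st['width'],st['ft_force'])
e=st['ee_pos'];print([px(p,[.6014+a,-.3313+b,.018]) for a in(-.07,.07) for b in (-.07,.07)])
```

```text
[ 0.60144923 -0.33147332  0.07223712] [ 7.07500717e-01  7.06712593e-01  3.81589699e-05 -2.11654653e-04] 0.064185605722164 [-0.75376672 -0.45317524 -1.09903149]
[array([178.6, 327.7]), array([159.1, 120.5]), array([379.9, 327.6]), array([399.2, 120.2])]
```

View pics/w4.png

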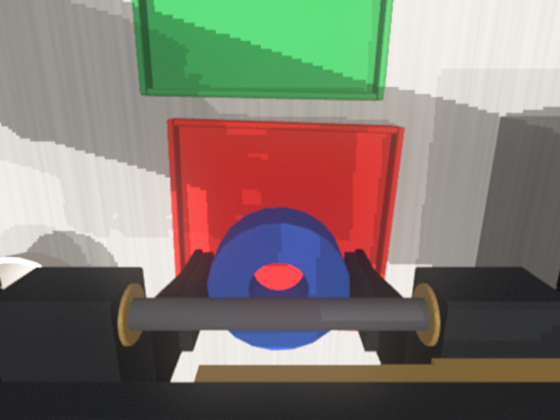

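The picture shows the red bin under the collar, with top corners at (168,119) and (403,127). The bin's centre is about 4 mm further in +x than estimated. I'm lowering the collar.

arm_command:
  steps:
    - {"rot": [0, 0, 0], "slide": [0.004, -0.001, -0.01], "grip": 0.5}
    - {"rot": [0, 0, 0], "slide": [0, 0, -0.015], "grip": 0.5}
    - {"rot": [0, 0, 0], "slide": [0, 0, -0.015], "grip": 0.5}
    - {"rot": [0, 0, 0], "slide": [0, 0, -0.01], "grip": 0.5}
    - {"rot": [0, 0, 0], "slide": [0, 0, -0.006], "grip": 0.5}
    - {"rot": [0, 0, 0], "slide": [0, 0, -0.003], "grip": 0.5}
    - {"rot": [0, 0, 0], "slide": [0, 0, -0.002], "grip": 0.5}
    - {"rot": [0, 0, 0], "slide": [0, 0, 0], "grip": 0.5}

```text
time: 15.2
ee_pos: [0.6057, -0.3328, 0.0116]
eef_rot: [0.708, 0.707, 0.0, 0.0]
ft_force: [-0.7, 0.1, -1.2]
width: 0.0642
grip_force: 25.0
```

arm_command:
  steps:
    - {"rot": [0, 0, 0], "slide": [0, 0, -0.0015], "grip": 0.5}
    - {"rot": [0, 0, 0], "slide": [0, 0, -0.001], "grip": 0.5}
    - {"rot": [0, 0, 0], "slide": [0, 0, -0.0005], "grip": 0.5}
    - {"rot": [0, 0, 0], "slide": [0, 0, 0], "grip": 0.5}
    - {"rot": [0, 0, 0], "slide": [0, 0, 0], "grip": 0.8}
    - {"rot": [0, 0, 0], "slide": [0, 0, 0], "grip": 0.88}
    - {"rot": [0, 0, 0], "slide": [0, 0, 0], "grip": 0.88}
    - {"rot": [0, 0, 0], "slide": [0, 0, 0], "grip": 0.88}

```text
time: 16.2
ee_pos: [0.6055, -0.3327, 0.0082]
eef_rot: [0.708, 0.707, 0.0, -0.0]
ft_force: [0.5, 0.1, -0.1]
width: 0.0762
grip_force: 0.0
```

arm_command:
  steps:
    - {"rot": [0, 0, 0], "slide": [0, 0, 0.005], "grip": 0.88}
    - {"rot": [0, 0, 0], "slide": [0, 0, 0.015], "grip": 0.88}
    - {"rot": [0, 0, 0], "slide": [0, 0, 0.025], "grip": 0.88}
    - {"rot": [0, 0, 0], "slide": [0, 0, 0.035], "grip": 0.88}
    - {"rot": [0, 0, 0], "slide": [0, 0, 0.04], "grip": 0.88}
    - {"rot": [0, 0, 0], "slide": [0, -0.02, 0.03], "grip": 0.88}
    - {"rot": [0, 0, 0], "slide": [0, -0.03, 0.02], "grip": 0.88}
    - {"rot": [0, 0, 0], "slide": [0, -0.02, 0], "grip": 0.88}

```text
time: 17.2
ee_pos: [0.6062, -0.4047, 0.1822]
eef_rot: [0.708, 0.706, 0.0, 0.002]
ft_force: [-0.1, -0.8, -0.3]
width: 0.0767
grip_force: 0.0
```

Run:
```python
from h import *
p=eyes.camera('wrist');save(p,'w5');st=sensors.read_state();print(st['ee_pos'],st['width'],st['grip_force'],st['ft_force'])
```

```text
[ 0.60477933 -0.40741356  0.18054151] 0.07645824965585651 0.0 [-1.80620918 -2.33158247  0.26082613]
```

View pics/w5.png

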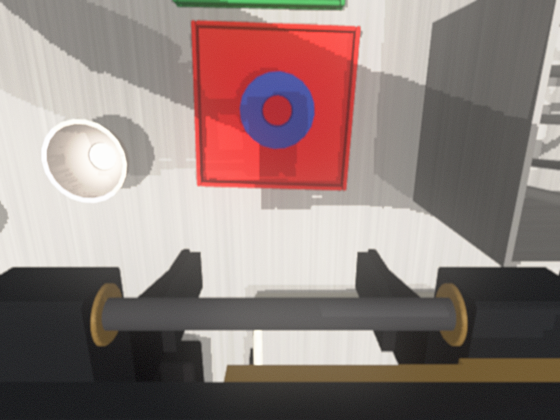

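The collar lies flat at (277,110) in the middle of the red bin. The ramekin at (85,160) is still in place and the gripper is clear.

```bash
python3 -c "
from bench import order
print(order.close_job())"
```

```text
the job is handed in; nothing more can be done
None
```

The board collar stopped on the red step of the gauge (26 mm bore), and I left it lying flat in the red bin and handed the job in at about 17 s on the robot's clock; I left the tray collars, tub and ramekin alone.

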